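# Load the tacking fixture and put its spatter cover on

### The arm

A 6-joint arm with a two-finger parallel gripper is mounted at the origin on the work surface; the furniture and walls round the work are solid. World frame = base frame: x ahead of the robot, y to its left, z up, the work surface at z = 0. Lengths are in m, angles in degrees, forces in N, time in s.
With the tool pointing down it reaches from about 0.3 to 0.75 m from the base axis. Payload 8.5 kg.
Tool frame: the origin (TCP) lies between the finger pads; the fingertips stand env.finger_overhang ahead of it and the grasp point (between the pads) lies 2 mm behind it (env.finger_overhang is the distance from the TCP to the fingertips, in m); z points along the fingers, y is the line along which they close (so a half turn about z gives the same grasp; the last joint's range is limited). The gripper opens to 85 mm and grips with 20 to 120 N. Pads are 22 mm wide; open, the fingers measure 114 mm over their backs; the gripper's body (76 mm by 85 mm) begins 54 mm behind the grasp point. The pads swing forward as they close: fully open they stand 13 mm farther back than shut.
Start: joints at [60.659, 21.807, 74.336, -0, 83.858, -12.336], TCP at [0.161, 0.526, 0.248] pointing down, gripper open.
Joint ranges: [-178.18, 178.18], [-50.72, 133.34], [12.68, 142.11], [-81.47, 261.47], [9.98, 163.14], [-165.26, 165.26]. Speed limits (degrees/s): [136.94, 136.94, 180, 180, 180, 180].

### API

Orientations are given as a 3x3 rotation matrix whose columns are the frame's x, y, z axes.
In Python, from rig import env gives the robot as it stands. The module is installed in compiled form; this text tells all that it offers.
- The arm moves only by the tool jog_arm, never from a script. Its arguments are lists of equal length, an entry for each row: "hand": the finger opening in m, from 0 to 0.0854; "travel": the shift along the world's x, y, z in m, a list of three; "yaw": the turn about the world's z in rad. A call has exactly 5 rows; each row shifts and turns the commanded pose from where the row before left it; what a row does not reach is not made up. A row lasts 1/8 s, in which the tool goes at most 62.5 mm and 10.7 degrees, less where a joint would pass 70% of its speed; a pose out of reach is approached as far as the arm can. A call is refused whole if a number of a shift passes 0.0625 or a number of a turn 0.188, either way. A call with a gripper value outside its range is refused whole. The fingers move at their own pace and stop on an object; "grip_force" is the grip in N (left out, the last holds). Time passes only in rows, so rows that do not move let the fingers close, or fill a call up. It gives the time, the measured TCP pose, the force, the opening and the grip force at its end, in the units of the state.
- env.observe(): the state, without advancing time (a new reading comes with each control period).
- env.get_image(name): name is "side" or "top" or "wrist"; returns the picture (480x640x3 uint8, red, green, blue); there is no depth.
- env.calibration(name): a dict with "fx", "fy", "cx", "cy" (pixels), "position" and "rotation" of the camera in the world; the wrist camera has in their place "hand_eye" (4x4, takes a point from camera to tool coordinates, whose origin is the TCP and whose axes are the flange's). Camera axes: x right, y down, z forward; pixel columns grow to the right and rows downward; lengths in m; the calibration is good to about 2 mm. A picture is of the moment at which its call begins: read the wrist's pose just before it. calibration takes no time and is no camera call.
- env.close_job(): hands the job in; it is judged then, once.
The state is a dict: "time_s": time; "q": joint angles; "qvel": joint speeds; "joint_efforts": joint torques, N m; "position": TCP position; "tool_rot": TCP orientation; "ft_force": force on the tool from outside, world axes, zero at the start; "wrist_torque": the same for the moment, N m; "grip_width": finger opening in m; "gripper_force": force on a finger pad.
Only numpy, scipy, OpenCV 4.12 (cv2) and the standard library are available. Lean on these libraries where they do the work, as an engineer would, in place of code of your own. Each camera call takes 0.05 s, during which the arm holds its last target. There are 200 camera calls.

### The job

Load the tacking fixture for welding: lay the two loose steel plates in its pocket so that the dovetail tab sits in the dovetail notch, the cut corner lies against the wedge and both plates are fully down on the floor. Then set the copper cover on the fixture's rim, between the four corner stops, flat and level, and let go. Leave the tools and other things on the bench where they are.

Things in the scene. Friction and masses are not known exactly. Their poses are not given: they have to be found in the camera images.
- fixture: tacking fixture fixed to the bench: dark grey base, blue rails, 90 (x) x 200 (y) x 22 mm to the rim; four steel corner stops stand 7 mm above the rim. Origin: centre of underside. One pocket 53 (x) x 164.5 (y) mm, floor at z = 8 mm, rail tops chamfered 3 mm. A blue 45 degree wedge fills its (+x, +y) corner. Finger gaps: no side rails at y = 18 to 66 and -66 to -18 mm; base only 56 mm wide there
- notch_seat (a point): point on the pocket's floor where the notch plate's origin lies when seated: (0, 40.75, 8) mm in the fixture's frame; the plate's axes are then along the fixture's, with 1.5 mm play all round
- tab_seat (a point): point on the pocket's floor where the tab plate's origin lies when seated: (0, -40.75, 8) mm in the fixture's frame; the plate's axes are then along the fixture's, with 1.5 mm play all round
- cover_seat (a point): point at rim height where the cover's origin lies when seated: (0, 0, 22) mm in the fixture's frame; long side along the fixture's y, 2 mm play to the corner stops, whose inner top edges are chamfered 3 mm; the rim is 2 mm above the seated plates
- notch_plate: steel plate 50 (x) x 80 (y) x 12 mm, 0.33 kg, lying flat, one 13 mm hole. Origin: centre of the 50x80 outline on its underside. Dovetail notch in its -y edge, 21.6 mm wide at the mouth, 29.6 at the root, 22 deep; (+x, +y) corner cut off 14 mm at 45 degrees; bottom edges chamfered 1.5 mm. Centre of mass at y = +4 mm, can be held there across x (50 mm)
- tab_plate: steel plate 50 (x) x 80 (y) x 12 mm, 0.35 kg, lying flat, two 9 mm holes. Origin: centre of the 50x80 outline on its underside. Dovetail tab beyond its +y edge, 18 mm wide at the neck, 26 at the end, 22 long; enters the notch only from above, 1.5 mm play; bottom edges chamfered 1.5 mm. Centre of mass at y = +5 mm, can be held there across x (50 mm)
- cover: loose copper spatter cover lying flat on the thin sheet at the left (4 mm above the bench): sheet 77 (x) x 187 (y) x 3 mm, 0.42 kg, a 28 mm wide notch in the middle of each long edge. Origin: centre of its underside; same when turned half round. Black bar handle over the middle, 12 (x) x 100 (y) mm, from 31 to 45 mm above the origin, on two legs at y = +38 and -38 mm
- laser_gun: hand-held laser welding gun, black body and yellow parts, 164x326x68, lying on its side at the back left; bystander. Origin: centre of its underside; sizes in mm
- f_clamp: F-clamp with a red grip, 105x307x24, lying at the back right; bystander. Origin: centre of its underside; sizes in mm
- hex_nut: loose dark hexagon nut, 30x34x15, between the plates and the laser gun; bystander. Origin: centre of its underside; sizes in mm
- nozzle: small copper nozzle, 18x18x26, standing at the back; bystander. Origin: centre of its underside; sizes in mm
There are look-alikes about, which are no part of the job. Leave any black look-alike of the notch_plate alone.

How it is judged (in metres and radians):
On the way:
1. both plates lie fully down in the fixture's pocket, tab in notch (horizontal distance between notch_plate and notch_seat below 0.004 m and z of notch_plate in the frame of fixture between 0.006 and 0.01 m and angle between each of notch_plate, tab_plate's own z axis and vertical below 0.03 rad and angle between the y axis of each of notch_plate, tab_plate and the y axis of fixture, either way round below 0.08 rad and horizontal distance between tab_plate and tab_seat below 0.004 m and z of tab_plate in the frame of fixture between 0.006 and 0.01 m), for 0.2 s.
At the end, for the whole second after the job is handed in: Both plates lie flat on the pocket's floor (within 2 mm in height, 4 mm in place), tab in notch; the cover lies on the rim between the corner stops, within 5 mm of the fixture's centre, within 2 mm of rim height and level to 0.02 rad; all at rest and released (all of step 1 and horizontal distance between cover and cover_seat below 0.005 m and z of cover in the frame of fixture between 0.02 and 0.024 m and angle between cover's own z axis and vertical below 0.02 rad and angle between the y axis of cover and the y axis of fixture, either way round below 0.06 rad and linear speed of each of notch_plate, tab_plate, cover below 0.02 m/s); the robot touches nothing.
It fails at once if a bystander is moved more than 30 mm (distance of any of laser_gun, f_clamp, hex_nut, nozzle from where it was at the start of the episode above 0.03 m).
It also fails if it takes over 72 s, if anything falls off the work surface, if the arm or the gripper's body presses on something with over 40 N, if the wrist force passes 120 N, or if a joint passes its speed limit or range.

## Working session

There is one attempt and no reset: what is moved stays moved. The work goes in short steps, Python scripts to look and compute and a tool call to move; the robot and the scene stay as the last step left them, time stands still between calls to the robot, and variables do not carry over. Pictures are saved under pics/ and viewed, at most 10 in all, crops included, and the job is handed in when it is done.

Besides the shell and the picture viewer there is one more tool, called after "Emit:" by a JSON object that holds its "method" and its "body". jog_arm: Moves the arm, as the interface text tells. Its arguments: {"type":"object","properties":{"hand":{"type":"array"},"travel":{"type":"array"},"yaw":{"type":"array"},"grip_force":{"type":"number"}},"required":["hand","travel","yaw"]}

```bash
mkdir -p pics; python3 - <<'E'
from rig import env
import cv2
for n in ("top","side"):
    cv2.imwrite(f"pics/{n}0.png",env.get_image(n)[:,:,::-1])
    c=env.calibration(n);print(n,c)
c=env.calibration("wrist");print(c)
s=env.observe();print(s,env.finger_overhang)
E
```

```text
top {'fx': 502.2660132768496, 'fy': 502.2660132768496, 'cx': 324.65995172169323, 'cy': 246.89242062289375, 'position': array([0.43843953, 0.13035339, 1.08512559]), 'rotation': array([[-6.61012586e-04, -9.95380151e-01,  9.60099928e-02],
       [-9.99991193e-01,  2.60046596e-04, -4.18874675e-03],
       [ 4.14442830e-03, -9.60119161e-02, -9.95371557e-01]])}
side {'fx': 586.8421918868505, 'fy': 586.8421918868505, 'cx': 325.84244118999055, 'cy': 234.20857624611634, 'position': array([0.23437552, 1.2552725 , 0.55894949]), 'rotation': array([[-0.96020301, -0.09179509,  0.26378751],
       [-0.27870704,  0.37657067, -0.88346868],
       [-0.01823655, -0.92182872, -0.38716823]])}
{'fx': 376.79255948687415, 'fy': 376.79255948687415, 'cx': 318.87119233256925, 'cy': 247.10797333095462, 'hand_eye': array([[-9.22965401e-04, -9.46225907e-01, -3.23505304e-01,
         8.29676623e-02],
       [ 9.99999068e-01, -1.19873791e-03,  6.53195849e-04,
        -1.86830592e-04],
       [-1.00586890e-03, -3.23504399e-01,  9.46226131e-01,
        -1.26202866e-01],
       [ 0.00000000e+00,  0.00000000e+00,  0.00
[... 153 characters left out ...]
7e+01, -1.23371132e+01]), 'qvel': array([ 0.09884556, -0.04459226, -0.1094892 ,  0.02654556,  0.07784827,
       -0.04392425]), 'joint_efforts': array([ 3.96087358e-03, -4.49226201e+01, -2.31655884e+01, -1.80291681e-04,
        3.69365327e-03,  5.95942811e-05]), 'position': array([0.16074126, 0.52574823, 0.24777309]), 'tool_rot': array([[-9.56281408e-01,  2.92447312e-01, -6.62165996e-04],
       [ 2.92447909e-01,  9.56280771e-01, -1.14335765e-03],
       [ 2.98844739e-04, -1.28702072e-03, -9.99999127e-01]]), 'ft_force': array([-0.41311567,  0.40412376,  0.36548098]), 'wrist_torque': array([-0.02404521,  0.0134202 ,  0.00413029]), 'gripper_force': 0.0, 'grip_width': 0.08545396883792522} 0.017
```

View pics/top0.png

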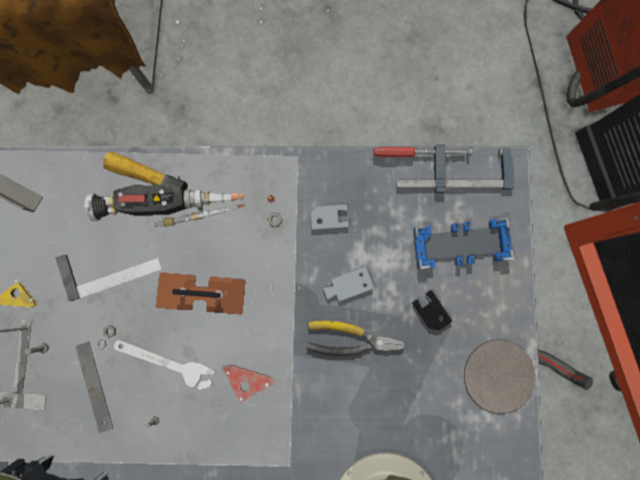

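The top view shows the cover at about (200,293), the grey notch plate at (330,218), the tab plate at (348,286), a black look-alike at (432,311) and the fixture at (463,244). Next I'll crop the area around the plates and fixture and measure.

```bash
cat > h.py <<'E'
from rig import env
import cv2, numpy as np
def cam(n,s=None):
    c=env.calibration(n)
    if n=="wrist":
        T=np.eye(4);T[:3,:3]=s["tool_rot"];T[:3,3]=s["position"];T=T@c["hand_eye"]
        return c,T[:3,:3],T[:3,3]
    return c,np.array(c["rotation"]),np.array(c["position"])
def ray(n,px,z,s=None):
    c,R,p=cam(n,s); px=np.atleast_2d(np.asarray(px,float))
    d=np.c_[(px[:,0]-c["cx"])/c["fx"],(px[:,1]-c["cy"])/c["fy"],np.ones(len(px))]@R.T
    return (p+d*((z-p[2])/d[:,2])[:,None])[:,:2]
def proj(n,P,s=None):
    c,R,p=cam(n,s); q=(np.atleast_2d(P)-p)@R
    return np.c_[c["fx"]*q[:,0]/q[:,2]+c["cx"],c["fy"]*q[:,1]/q[:,2]+c["cy"]]
def snap(n,f=None):
    s=env.observe(); im=np.ascontiguousarray(env.get_image(n)[:,:,::-1])
    if f: cv2.imwrite("pics/"+f,im)
    return s,im
E
python3 - <<'E'
from h import *
im=cv2.imread("pics/top0.png")
c=im[190:340,300:520]
cv2.imwrite("pics/crop1.png",cv2.resize(c,None,fx=3.6,fy=3.6,interpolation=cv2.INTER_CUBIC))
h=cv2.cvtColor(im,cv2.COLOR_BGR2HSV)
print([ (p,im[p[1],p[0]].tolist()) for p in [(325,225),(350,290),(310,260),(165,300),(380,260)]])
b=cv2.inRange(h,(100,150,60),(125,255,255)); b[:,:380]=0;b[:,530:]=0
ys,xs=np.nonzero(b);r=cv2.minAreaRect(np.c_[xs,ys].astype(np.float32));print("fix",r,ray("top",cv2.boxPoints(r),.022))
o=cv2.inRange(h,(3,120,60),(15,255,200));o[:265]=0;o[320:]=0;o[:,:150]=0;o[:,250:]=0
ys,xs=np.nonzero(o);r=cv2.minAreaRect(np.c_[xs,ys].astype(np.float32));print("cov",r,ray("top",cv2.boxPoints(r),.007),ray("top",r[0],.007))
g=cv2.inRange(im,(140,140,135),(190,190,190));g[:, :302]=0;g[:,380:]=0;g[:195]=0;g[310:]=0
for k in cv2.findContours(g,0,2)[0]:
    if cv2.contourArea(k)>300:
        r=cv2.minAreaRect(k);print("pl",r,cv2.contourArea(k),ray("top",cv2.boxPoints(r),.012))
E
```

```text
[((325, 225), [160, 156, 150]), ((350, 290), [159, 155, 148]), ((310, 260), [124, 120, 117]), ((165, 300), [62, 91, 142]), ((380, 260), [170, 172, 170])]
fix ((462.52471923828125, 243.2475128173828), (40.99553298950195, 94.13052368164062), 84.2894058227539) [[ 0.58247564 -0.06424117]
 [ 0.60268247 -0.2653348 ]
 [ 0.51511935 -0.27089593]
 [ 0.49529435 -0.07135136]]
cov ((200.09434509277344, 292.8302001953125), (85.94678497314453, 33.954288482666016), 4.610649108886719) [[0.41545007 0.48524285]
 [0.48749188 0.48167509]
 [0.47261229 0.29798697]
 [0.40071007 0.30273476]] [[0.44394761 0.39188868]]
pl ((357.6153564453125, 273.576904296875), (39.93841552734375, 72.94307708740234), 33.690067291259766) 1452.0 [[ 0.44372403  0.13418063]
 [ 0.57381201  0.04706959]
 [ 0.52593305 -0.02385602]
 [ 0.39692295  0.06375249]]
pl ((328.68084716796875, 214.05287170410156), (25.946054458618164, 35.66777801513672), 86.3086166381836) 578.0 [[0.63903728 0.15740387]
 [0.6440872  0.08031281]
 [0.58750486 0.07697565]
 [0.58252187 0.15368557]]
```

View pics/crop1.png

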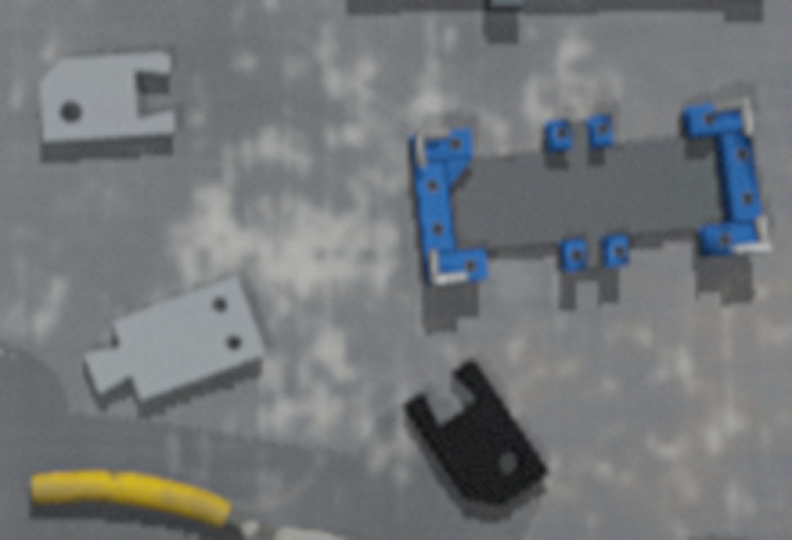

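The notch plate has its cut corner upper left and its notch to the right. The tab plate's tab points lower left. The fixture's wedge is at its left upper corner, so fixture +y is roughly world +y with a yaw of about +5.7°. I'll fly to a viewpoint that covers all three.

Emit:
{"method": "jog_arm", "body": {"hand": [0.066,0.066,0.066,0.066,0.066], "travel": [[0.039,-0.0466,0],[0.039,-0.0466,0],[0.039,-0.0466,0],[0.039,-0.0466,0],[0.039,-0.0466,0]], "yaw": [-0.12,-0.12,-0.12,-0.12,-0.12], "grip_force": 80}}

```text
time_s: 0.72
position: [0.3567, 0.2913, 0.2482]
tool_rot: [[-0.621, 0.784, -0.0], [0.784, 0.621, -0.0], [0.0, -0.0, -1.0]]
ft_force: [1.2, 0.7, 0.2]
grip_width: 0.0661
gripper_force: 0.0
```

Emit:
{"method": "jog_arm", "body": {"hand": [0.066,0.066,0.066,0.066,0.066], "travel": [[0.039,-0.0466,0],[0.039,-0.0466,0],[0.039,-0.0466,0],[0.039,-0.0466,0],[0.039,-0.0466,0]], "yaw": [-0.12,-0.12,-0.12,-0.12,-0.12]}}

```text
time_s: 1.35
position: [0.5518, 0.0582, 0.248]
tool_rot: [[-0.07, 0.998, -0.001], [0.998, 0.07, 0.0], [0.0, -0.001, -1.0]]
ft_force: [1.1, 0.3, -0.4]
grip_width: 0.0664
gripper_force: 0.0
```

Emit:
{"method": "jog_arm", "body": {"hand": [0.066,0.066,0.066,0.066,0.066], "travel": [[0,0,0],[0,0,0],[0,0,0],[0,0,0],[0,0,0]], "yaw": [0,0,0,0,0]}}

```text
time_s: 1.98
position: [0.5506, 0.0605, 0.2485]
tool_rot: [[-0.075, 0.997, 0.0], [0.997, 0.075, -0.0], [-0.0, 0.0, -1.0]]
ft_force: [0.4, 0.4, -0.1]
grip_width: 0.0662
gripper_force: 0.0
```

```bash
python3 - <<'E'
from h import *
s,im=snap("wrist","w1.png");print(s["position"],s["tool_rot"],s["grip_width"])
import json;json.dump({"position":s["position"].tolist(),"tool_rot":s["tool_rot"].tolist()},open("s1.json","w"))
E
```

```text
[0.5505953  0.06047705 0.24851897] [[-7.49143422e-02  9.97189942e-01  2.46894680e-04]
 [ 9.97189971e-01  7.49143541e-02 -3.92958951e-05]
 [-5.76814268e-05  2.43257072e-04 -9.99999969e-01]] 0.06623612199838916
```

View pics/w1.png

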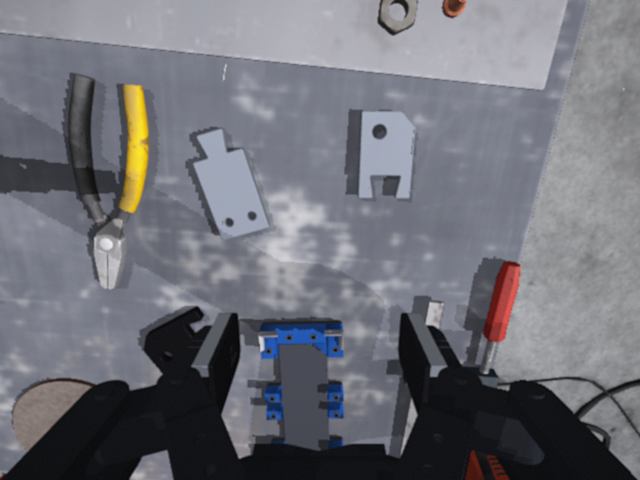

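The wrist view shows the tab plate at (230,185), the notch plate at (387,155) with its cut corner upper right, and the fixture at (303,385). All are clearly visible, so I'll measure the plates.

```bash
python3 - <<'E'
from h import *
import json
s={k:np.array(v) for k,v in json.load(open("s1.json")).items()}
im=cv2.imread("pics/w1.png")
print(im[190,235],im[150,395],im[250,180],im[220,290],im[120,385+50])
d=np.linalg.norm(im.astype(int)-im[190,235].astype(int),axis=2)
for nm,(x0,y0,x1,y1) in dict(tab=(180,120,280,245),notch=(340,100,425,210)).items():
    m=np.zeros(im.shape[:2],np.uint8);m[y0:y1,x0:x1]=((d<26)*255).astype(np.uint8)[y0:y1,x0:x1]
    m=cv2.morphologyEx(m,cv2.MORPH_OPEN,np.ones((3,3)))
    k=max(cv2.findContours(m,0,2)[0],key=cv2.contourArea)
    W=ray("wrist",k[:,0],.012,s)*1000
    r=cv2.minAreaRect(W.astype(np.float32)); print(nm,cv2.contourArea(k),r,"\n",cv2.boxPoints(r)); 
    print(ray("wrist",cv2.approxPolyDP(k,2.5,True)[:,0],.012,s).round(4).tolist())
E
```

```text
[183 168 160] [187 173 165] [123 112 109] [200 195 195] [146 135 132]
tab 4309.5 ((462.0164794921875, 76.80258178710938), (48.575286865234375, 100.07929992675781), 20.105709075927734) 
 [[422.00763 115.44386]
 [456.41022  21.46339]
 [502.02533  38.1613 ]
 [467.62274 132.14177]]
[[0.4346, 0.12], [0.4434, 0.1007], [0.4311, 0.0951], [0.452, 0.0348], [0.4659, 0.0264], [0.5008, 0.0384], [0.4753, 0.1104], [0.4603, 0.1065], [0.4559, 0.1268]]
notch 3444.5 ((610.4482421875, 114.91217041015625), (48.21155548095703, 77.86347961425781), 4.172626972198486) 
 [[583.5736  151.98674]
 [589.23914  74.32964]
 [637.3229   77.8376 ]
 [631.65735 155.49469]]
[[0.5843, 0.152], [0.59, 0.0753], [0.6007, 0.0761], [0.5972, 0.0971], [0.6258, 0.0992], [0.626, 0.077], [0.6357, 0.0777], [0.6323, 0.1434], [0.6187, 0.1545]]
```

Emit:
{"method": "jog_arm", "body": {"hand": [0.066,0.066,0.066,0.066,0.066], "travel": [[0.02,0.0195,-0.03],[0.02,0.0195,-0.04],[0.02,0.0195,-0.04],[0,0,-0.04],[0,0,-0.03]], "yaw": [0,0,0,0,0]}}

```text
time_s: 2.65
position: [0.6104, 0.1189, 0.0664]
tool_rot: [[-0.075, 0.997, -0.002], [0.997, 0.075, -0.0], [0.0, -0.002, -1.0]]
ft_force: [0.9, -1.0, -0.4]
grip_width: 0.066
gripper_force: 0.0
```

Emit:
{"method": "jog_arm", "body": {"hand": [0.066,0.066,0.066,0.066,0.066], "travel": [[0,0,-0.02],[0,0,-0.018],[0,0,-0.01],[0,0,-0.0035],[0,0,0]], "yaw": [0,0,0,0,0]}}

```text
time_s: 3.28
position: [0.6111, 0.1184, 0.0172]
tool_rot: [[-0.074, 0.997, 0.001], [0.997, 0.074, -0.0], [-0.0, 0.001, -1.0]]
ft_force: [-0.7, 0.2, -0.0]
grip_width: 0.0659
gripper_force: 0.0
```

Emit:
{"method": "jog_arm", "body": {"hand": [0.04,0.04,0.04,0.04,0.04], "travel": [[0,0,0],[0,0,0],[0,0,0],[0,0,0],[0,0,0]], "yaw": [0,0,0,0,0]}}

```text
time_s: 3.9
position: [0.6112, 0.1185, 0.0181]
tool_rot: [[-0.074, 0.997, 0.001], [0.997, 0.074, -0.0], [-0.0, 0.001, -1.0]]
ft_force: [-1.5, -0.3, 6.2]
grip_width: 0.0475
gripper_force: 83.2
```

Emit:
{"method": "jog_arm", "body": {"hand": [0.04,0.04,0.04,0.04,0.04], "travel": [[0,0,0.01],[0,0,0.02],[0,0,0.04],[0,0,0.05],[0,0,0.05]], "yaw": [0,0,0,0,0]}}

```text
time_s: 4.53
position: [0.6104, 0.1184, 0.1888]
tool_rot: [[-0.074, 0.997, -0.0], [0.997, 0.074, -0.0], [0.0, -0.0, -1.0]]
ft_force: [1.1, 0.4, -3.5]
grip_width: 0.0477
gripper_force: 83.3
```

Emit:
{"method": "jog_arm", "body": {"hand": [0.04,0.04,0.04,0.04,0.04], "travel": [[-0.01,-0.045,0.02],[-0.01,-0.05,0.02],[-0.01,-0.05,0.02],[-0.01,-0.05,0.02],[-0.01,-0.05,0.02]], "yaw": [0,0,0,0,0]}}

```text
time_s: 5.15
position: [0.56, -0.1279, 0.2879]
tool_rot: [[-0.074, 0.997, 0.0], [0.997, 0.074, 0.0], [0.0, 0.0, -1.0]]
ft_force: [0.7, -0.2, -2.9]
grip_width: 0.0472
gripper_force: 83.3
```

Emit:
{"method": "jog_arm", "body": {"hand": [0.04,0.04,0.04,0.04,0.04], "travel": [[-0.01,-0.05,0.01],[0,-0.045,0],[0,-0.02,0],[0,0,0],[0,0,0]], "yaw": [0,0,0,0,0]}}

```text
time_s: 5.78
position: [0.5509, -0.2403, 0.297]
tool_rot: [[-0.075, 0.997, -0.0], [0.997, 0.075, 0.001], [0.001, -0.0, -1.0]]
ft_force: [0.8, 0.2, -2.3]
grip_width: 0.0476
gripper_force: 83.3
```

```bash
python3 - <<'E'
from h import *
s,im=snap("wrist","w2.png");print(s["position"],s["tool_rot"],s["grip_width"],s["ft_force"])
import json;json.dump({"position":s["position"].tolist(),"tool_rot":s["tool_rot"].tolist()},open("s2.json","w"))
E
```

```text
[ 0.55094334 -0.24026198  0.29695191] [[-7.51656334e-02  9.97171056e-01 -1.15100758e-04]
 [ 9.97170900e-01  7.51656865e-02  5.61736561e-04]
 [ 5.68799067e-04 -7.25518415e-05 -9.99999836e-01]] 0.04764506988574625 [ 0.75810557  0.22320573 -2.29629956]
```

View pics/w2.png

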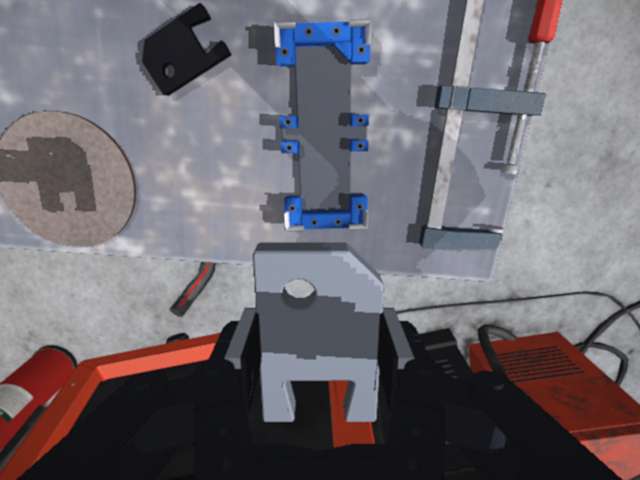

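The plate is held well, with the fixture fully visible around (322,125) and the plate top at rows 243–420. Now I'll measure both.

```bash
cat > fx.py <<'E'
from h import *
def fixture(im,s):
    h=cv2.cvtColor(im,cv2.COLOR_BGR2HSV)
    b=cv2.inRange(h,(100,140,70),(125,255,255)); b[:,:240]=0;b[:,420:]=0;b[240:]=0
    n,l,st,_=cv2.connectedComponentsWithStats(b); 
    P=[]
    for i in range(1,n):
        if st[i,4]>15: ys,xs=np.nonzero(l==i);P.append(np.c_[xs,ys])
    P=np.vstack(P); W=ray("wrist",P,.022,s)*1000
    return cv2.minAreaRect(W.astype(np.float32)),W
E
python3 - <<'E'
from fx import *
import json
s={k:np.array(v) for k,v in json.load(open("s2.json")).items()}
im=cv2.imread("pics/w2.png")
r,W=fixture(im,s);print(r,cv2.boxPoints(r))
# dark floor (z=8mm)
g=im[100,325];print(g)
d=np.linalg.norm(im.astype(int)-g.astype(int),axis=2);m=((d<22)*255).astype(np.uint8);m[:45]=0;m[205:]=0;m[:,:292]=0;m[:,:][:,360:]=0
m=cv2.morphologyEx(m,cv2.MORPH_OPEN,np.ones((5,5)))
k=max(cv2.findContours(m,0,2)[0],key=cv2.contourArea);F=ray("wrist",k[:,0],.008,s)*1000
print("floor",cv2.minAreaRect(F.astype(np.float32)))
# held plate: bright/dim grey
d=im.astype(int);q=((d[...,0]-d[...,2]>8)&(d[...,0]>75)&(d[...,0]-d[...,2]<45)).astype(np.uint8)*255;q[:240]=0;q[425:]=0;q[:,:250]=0;q[:,386:]=0
k=max(cv2.findContours(q,0,2)[0],key=cv2.contourArea)
W=(ray("wrist",k[:,0],s["position"][2]-.006,s)-s["position"][:2])*1000
r=cv2.minAreaRect(W.astype(np.float32));print("plate",r)
c=cv2.approxPolyDP(k,4,True)[:,0];print(np.c_[c,((ray("wrist",c,s["position"][2]-.006,s)-s["position"][:2])*1000).round(1)].tolist())
E
```

```text
((551.275390625, -171.18319702148438), (89.80780792236328, 199.6702880859375), 5.762574195861816) [[ 496.5743    -76.361206]
 [ 516.6225   -275.02246 ]
 [ 605.97644  -266.0052  ]
 [ 585.9283    -67.34393 ]]
[103  92  89]
floor ((553.0421752929688, -168.48428344726562), (70.86444854736328, 157.36497497558594), 4.254925727844238)
plate ((-0.28200531005859375, -1.0298576354980469), (53.55704879760742, 83.5560531616211), 4.245321273803711)
[[255.0, 250.0, -26.1, 35.0], [250.0, 264.0, -27.9, 29.3], [257.0, 307.0, -24.9, 11.4], [250.0, 309.0, -27.6, 10.3], [250.0, 324.0, -27.5, 3.6], [255.0, 310.0, -25.6, 10.0], [260.0, 315.0, -23.6, 8.0], [264.0, 421.0, -20.6, -44.4], [294.0, 419.0, -7.5, -42.4], [291.0, 380.0, -9.8, -21.9], [354.0, 383.0, 16.8, -21.5], [347.0, 420.0, 15.8, -41.2], [374.0, 421.0, 27.7, -40.8], [378.0, 314.0, 22.8, 11.8], [385.0, 315.0, 25.6, 11.6], [379.0, 276.0, 21.2, 28.0], [385.0, 273.0, 23.3, 29.4], [385.0, 240.0, 21.6, 42.5], [298.0, 240.0, -10.4, 40.1], [321.0, 242.0, -1.9, 40.0], [330.0, 247.0, 1.6, 38.3], [326.0, 250.0, 0.2, 37.0]]
```

Emit:
{"method": "jog_arm", "body": {"hand": [0.04,0.04,0.04,0.04,0.04], "travel": [[-0.002,0.03,-0.02],[-0.002,0.04,-0.05],[0,0.0426,-0.06],[0,0,-0.05],[0,0,-0.025]], "yaw": [0.0255,0,0,0,0]}}

```text
time_s: 6.45
position: [0.5461, -0.1341, 0.1]
tool_rot: [[-0.102, 0.995, -0.003], [0.995, 0.102, 0.001], [0.002, -0.003, -1.0]]
ft_force: [-0.7, -0.6, -3.1]
grip_width: 0.0478
gripper_force: 83.5
```

Emit:
{"method": "jog_arm", "body": {"hand": [0.04,0.04,0.04,0.04,0.04], "travel": [[0,0,-0.02],[0,0,-0.012],[0,0,-0.006],[0,0,0],[0,0,0]], "yaw": [0,0,0,0,0]}}

```text
time_s: 7.08
position: [0.5472, -0.1364, 0.0648]
tool_rot: [[-0.099, 0.995, 0.001], [0.995, 0.099, -0.001], [-0.001, 0.001, -1.0]]
ft_force: [1.1, 0.0, -4.4]
grip_width: 0.0478
gripper_force: 83.5
```

```bash
python3 - <<'E'
from h import *
s,im=snap("wrist","w3.png");print(s["position"],s["tool_rot"],s["grip_width"],s["ft_force"])
import json;json.dump({"position":s["position"].tolist(),"tool_rot":s["tool_rot"].tolist()},open("s3.json","w"))
E
```

```text
[ 0.54721384 -0.13644324  0.06477134] [[-9.93707220e-02  9.95049798e-01  1.16578976e-03]
 [ 9.95050260e-01  9.93714127e-02 -5.50144839e-04]
 [-6.63267685e-04  1.10535111e-03 -9.99999169e-01]] 0.04780755563573355 [ 1.06504963  0.02141863 -4.37029724]
```

View pics/w3.png

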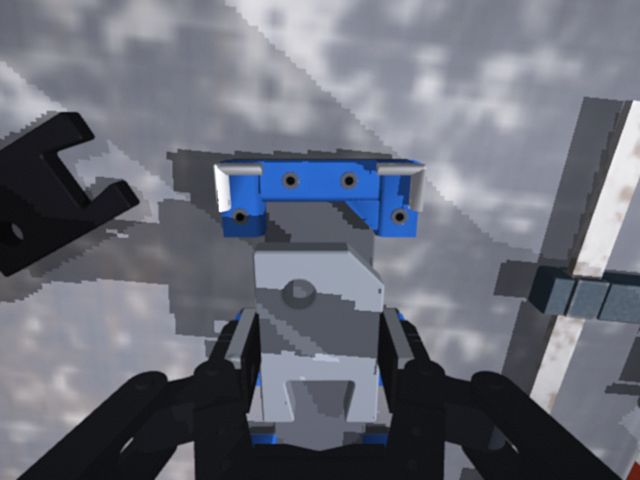

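The plate hovers above the pocket, with its +y edge at row 244 and left edge at col 256. The end rail's inner edge is at row 201. I'll compute the offset from these.

```bash
python3 - <<'E'
from h import *
import json
s={k:np.array(v) for k,v in json.load(open("s3.json")).items()}
im=cv2.imread("pics/w3.png");g=cv2.cvtColor(im,cv2.COLOR_BGR2GRAY).astype(int)
# subpixel edges
print("col300 rows",[ (r,g[r,320]) for r in range(236,252)]); print("row 268",[(c,g[268,c]) for c in range(248,264)],[(c,g[300,c]) for c in range(376,390)])
b=im.astype(int);print("rail",[(r,b[r,310].tolist()) for r in range(194,210,2)])
c0=np.array([.5513,-.1712]);a=np.radians(5.76);R=np.array([[np.cos(a),-np.sin(a)],[np.sin(a),np.cos(a)]])
print("rail inner edge fixture",(ray("wrist",[[310,201.]],.019,s)-c0)@R*1000)
print("rail ch",(ray("wrist",[[240,236],[400,236],[416,200],[222,200]],.022,s)-c0)@R*1000)
for dz in (.002,.004,.006,.008):
    W=ray("wrist",[[300,244],[256,268],[384,300]],s["position"][2]-dz,s)
    print(dz,((W-c0)@R*1000).round(1).tolist())
print("tcp",(s["position"][:2]-c0)@R*1000)
E
```

```text
col300 rows [(236, np.int64(91)), (237, np.int64(92)), (238, np.int64(91)), (239, np.int64(91)), (240, np.int64(91)), (241, np.int64(88)), (242, np.int64(79)), (243, np.int64(66)), (244, np.int64(65)), (245, np.int64(66)), (246, np.int64(68)), (247, np.int64(64)), (248, np.int64(64)), (249, np.int64(67)), (250, np.int64(84)), (251, np.int64(112))]
row 268 [(248, np.int64(98)), (249, np.int64(98)), (250, np.int64(99)), (251, np.int64(99)), (252, np.int64(96)), (253, np.int64(87)), (254, np.int64(105)), (255, np.int64(143)), (256, np.int64(160)), (257, np.int64(161)), (258, np.int64(160)), (259, np.int64(162)), (260, np.int64(160)), (261, np.int64(160)), (262, np.int64(159)), (263, np.int64(160))] [(376, np.int64(161)), (377, np.int64(161)), (378, np.int64(162)), (379, np.int64(161)), (380, np.int64(163)), (381, np.int64(172)), (382, np.int64(176)), (383, np.int64(157)), (384, np.int64(143)), (385, np.int64(139)), (386, np.int64(143)), (387, np.int64(142)), (388, np.int64(143)), (389, np.int64(142))]
rail [(194, [203, 106, 43]), (196, [197, 102, 41]), (198, [169, 85, 36]), (200, [124, 62, 29]), (202, [102, 83, 77]), (204, [104, 92, 90]), (206, [105, 93, 90]), (208, [105, 91, 88])]
rail inner edge fixture [[-4.23002101 81.96367435]]
rail ch [[-37.1404266   66.02202082]
 [ 37.90415864  65.84477787]
 [ 44.01954492  82.94897393]
 [-44.12289707  83.14437755]]
0.002 [[-7.0, 75.6], [-23.2, 66.3], [24.4, 53.2]]
0.004 [[-7.1, 74.9], [-23.6, 65.5], [24.7, 52.2]]
0.006 [[-7.2, 74.2], [-24.0, 64.7], [25.1, 51.2]]
0.008 [[-7.3, 73.6], [-24.3, 63.9], [25.5, 50.2]]
tcp [-0.57727852 34.99136401]
```

Emit:
{"method": "jog_arm", "body": {"hand": [0.04,0.04,0.04,0.04,0.04], "travel": [[-0.001,0.0087,0],[0,0,-0.01],[0,0,-0.01],[0,0,0],[0,0,0]], "yaw": [0.001,0,0,0,0]}}

```text
time_s: 7.75
position: [0.546, -0.1278, 0.044]
tool_rot: [[-0.1, 0.995, 0.0], [0.995, 0.1, -0.0], [-0.0, 0.0, -1.0]]
ft_force: [0.2, -0.4, -3.0]
grip_width: 0.0471
gripper_force: 83.4
```

Emit:
{"method": "jog_arm", "body": {"hand": [0.04,0.04,0.04,0.04,0.04], "travel": [[0,0,-0.004],[0,0,-0.004],[0,0,-0.004],[0,0,-0.003],[0,0,0]], "yaw": [0,0,0,0,0]}}

```text
time_s: 8.38
position: [0.5458, -0.1276, 0.0288]
tool_rot: [[-0.1, 0.995, -0.0], [0.995, 0.1, 0.0], [0.0, -0.0, -1.0]]
ft_force: [-0.5, -0.1, -2.7]
grip_width: 0.0473
gripper_force: 83.5
```

Emit:
{"method": "jog_arm", "body": {"hand": [0.04,0.04,0.04,0.04,0.066], "travel": [[0,0,-0.0015],[0,0,-0.001],[0,0,-0.0005],[0,0,0],[0,0,0]], "yaw": [0,0,0,0,0]}}

```text
time_s: 9.0
position: [0.5461, -0.1278, 0.0263]
tool_rot: [[-0.1, 0.995, 0.001], [0.995, 0.1, -0.0], [-0.0, 0.001, -1.0]]
ft_force: [0.0, 0.1, 0.1]
grip_width: 0.064
gripper_force: 0.0
```

Emit:
{"method": "jog_arm", "body": {"hand": [0.066,0.066,0.066,0.066,0.066], "travel": [[0,0,0],[0,0,0],[0,0,0.02],[0,0,0.04],[0,0,0.05]], "yaw": [0,0,0,0,0]}}

```text
time_s: 9.62
position: [0.5455, -0.1275, 0.1368]
tool_rot: [[-0.1, 0.995, -0.002], [0.995, 0.1, 0.001], [0.001, -0.002, -1.0]]
ft_force: [0.3, -0.6, 0.0]
grip_width: 0.0662
gripper_force: 0.0
```

```bash
python3 - <<'E'
from h import *
s,im=snap("wrist","w4.png");print(s["position"],s["tool_rot"][:,1],s["grip_width"],s["ft_force"])
import json;json.dump({"position":s["position"].tolist(),"tool_rot":s["tool_rot"].tolist()},open("s4.json","w"))
E
```

```text
[ 0.54548472 -0.1275088   0.13678537] [ 0.99495829  0.10027746 -0.00155851] 0.06618823480786958 [ 0.30595654 -0.64970839  0.01696858]
```

View pics/w4.png

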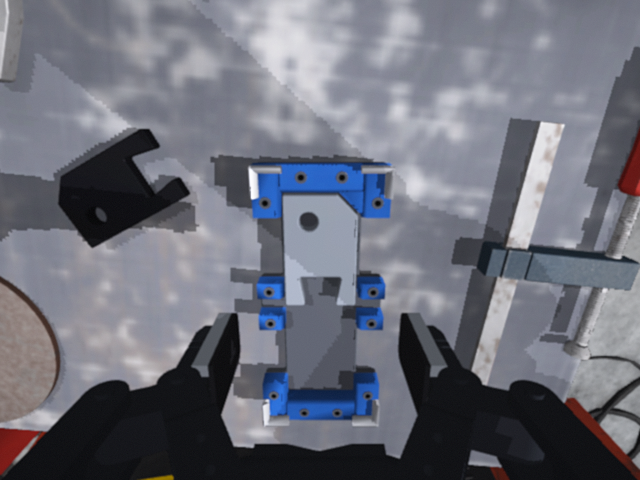

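The notch plate sits flush in the pocket against the wedge, with its notch mouth open at (320,290). Next is the tab plate.

Emit:
{"method": "jog_arm", "body": {"hand": [0.066,0.066,0.066,0.066,0.066], "travel": [[-0.0163,0.0397,-0.005],[-0.0163,0.0397,-0.005],[-0.0163,0.0397,-0.005],[-0.0163,0.0397,-0.005],[-0.0163,0.0397,-0.005]], "yaw": [0.05,0.05,0.05,0.05,0.05]}}

```text
time_s: 10.3
position: [0.4639, 0.072, 0.111]
tool_rot: [[-0.345, 0.939, 0.001], [0.939, 0.345, -0.0], [-0.0, 0.001, -1.0]]
ft_force: [0.2, -0.1, -0.7]
grip_width: 0.0658
gripper_force: 0.0
```

Emit:
{"method": "jog_arm", "body": {"hand": [0.066,0.066,0.066,0.066,0.066], "travel": [[0,0,-0.015],[0,0,-0.025],[0,0,-0.025],[0,0,0],[0,0,0]], "yaw": [0,0,0,0,0]}}

```text
time_s: 10.92
position: [0.4648, 0.0708, 0.0468]
tool_rot: [[-0.343, 0.939, 0.001], [0.939, 0.343, -0.0], [-0.0, 0.001, -1.0]]
ft_force: [0.8, 0.8, 0.1]
grip_width: 0.0662
gripper_force: 0.0
```

Emit:
{"method": "jog_arm", "body": {"hand": [0.066,0.066,0.066,0.066,0.04], "travel": [[0,0,-0.014],[0,0,-0.01],[0,0,-0.005],[0,0,0],[0,0,0]], "yaw": [0,0,0,0,0]}}

```text
time_s: 11.55
position: [0.4644, 0.0708, 0.0174]
tool_rot: [[-0.343, 0.939, 0.0], [0.939, 0.343, -0.0], [-0.0, 0.0, -1.0]]
ft_force: [3.6, 2.4, 24.4]
grip_width: 0.049
gripper_force: 21.0
```

Emit:
{"method": "jog_arm", "body": {"hand": [0.04,0.04,0.04,0.04,0.04], "travel": [[0,0,0],[0,0,0],[0,0,0.01],[0,0,0.02],[0,0,0.04]], "yaw": [0,0,0,0,0]}}

```text
time_s: 12.18
position: [0.4636, 0.0709, 0.0874]
tool_rot: [[-0.343, 0.939, -0.003], [0.939, 0.343, 0.0], [0.001, -0.003, -1.0]]
ft_force: [0.5, 0.7, -2.2]
grip_width: 0.0476
gripper_force: 83.7
```

Emit:
{"method": "jog_arm", "body": {"hand": [0.04,0.04,0.04,0.04,0.04], "travel": [[0.01,-0.028,0.03],[0.015,-0.04,0],[0.015,-0.04,0],[0.015,-0.04,0],[0.015,-0.04,0]], "yaw": [0,-0.062,-0.0625,-0.063,-0.063]}}

```text
time_s: 12.8
position: [0.5345, -0.1184, 0.1175]
tool_rot: [[-0.098, 0.995, -0.0], [0.995, 0.098, 0.0], [0.0, -0.0, -1.0]]
ft_force: [0.7, 0.0, -3.4]
grip_width: 0.0473
gripper_force: 83.7
```

Emit:
{"method": "jog_arm", "body": {"hand": [0.04,0.04,0.04,0.04,0.04], "travel": [[0.01,-0.045,0],[0.01,-0.045,-0.02],[0,0,-0.02],[0,0,0],[0,0,0]], "yaw": [0,0,0,0,0]}}

```text
time_s: 13.42
position: [0.5546, -0.2068, 0.0781]
tool_rot: [[-0.1, 0.995, 0.001], [0.995, 0.1, -0.0], [-0.0, 0.001, -1.0]]
ft_force: [-1.0, 0.0, -2.6]
grip_width: 0.0475
gripper_force: 83.6
```

```bash
python3 - <<'E'
from h import *
s,im=snap("wrist","w5.png");print(s["position"],s["tool_rot"],s["grip_width"],s["ft_force"])
import json;json.dump({"position":s["position"].tolist(),"tool_rot":s["tool_rot"].tolist()},open("s5.json","w"))
E
```

```text
[ 0.55461238 -0.20678433  0.07805157] [[-1.00494815e-01  9.94937319e-01  7.23696270e-04]
 [ 9.94937475e-01  1.00495115e-01 -3.89931711e-04]
 [-4.60685551e-04  6.80846424e-04 -9.99999662e-01]] 0.047489057599004875 [-1.04050821  0.01235773 -2.5520215 ]
```

View pics/w5.png

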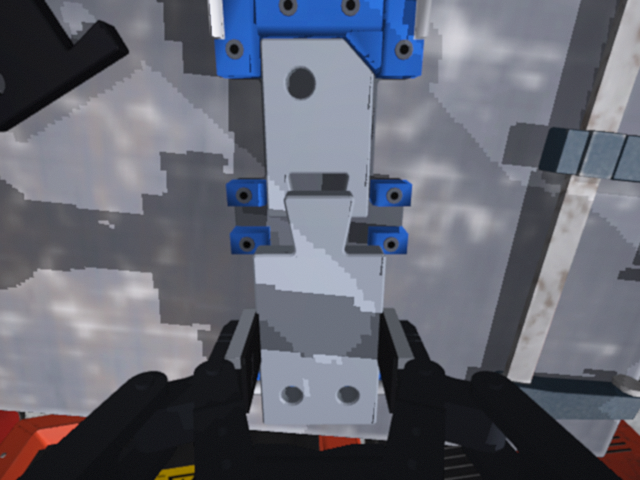

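The tab (end at row ~194, cols 285–353) hovers over the notch, whose root is at row 173. I'll measure the relative offset.

```bash
python3 - <<'E'
from h import *
import json
s={k:np.array(v) for k,v in json.load(open("s5.json")).items()}
im=cv2.imread("pics/w5.png");g=cv2.cvtColor(im,cv2.COLOR_BGR2GRAY).astype(int)
print("c312 r168-200",g[168:200,312].tolist());print("c270 r244-260",g[244:260,270].tolist(),"c368",g[244:260,368].tolist())
print("r150 c258-270",g[150,258:270].tolist(),"c364-380",g[150,364:380].tolist())
print("r275 c248-262",g[275,248:262].tolist(),"c378-390",g[275,378:390].tolist()); print("r200 c280-292",g[200,280:292].tolist(),"c346-358",g[200,346:358].tolist())
c0=np.array([.5513,-.1712]);a=np.radians(5.76);R=np.array([[np.cos(a),-np.sin(a)],[np.sin(a),np.cos(a)]])
f=lambda P,z:((ray("wrist",P,z,s)-c0)@R*1000).round(1).tolist()
print("notch plate L,R,root",f([[265,150],[371.5,150],[312,173]],.020))
print("hole",f([[301,83]],.020))
for dz in (.004,.006,.008): print("tab L R end shoulder",f([[254.5,275],[383.5,275],[312,196],[270,254.5],[368,254]],s["position"][2]-dz),"tabLR",f([[286,200],[352.5,200]],s["position"][2]-dz))
print("tcp",(s["position"][:2]-c0)@R*1000)
E
```

```text
c312 r168-200 [161, 161, 161, 150, 128, 107, 92, 90, 90, 91, 90, 92, 92, 92, 90, 91, 91, 91, 91, 92, 91, 92, 80, 65, 62, 63, 66, 90, 116, 129, 144, 157]
c270 r244-260 [75, 76, 78, 79, 77, 78, 78, 76, 80, 99, 135, 157, 168, 178, 183, 183] c368 [53, 61, 66, 63, 65, 64, 64, 63, 66, 80, 107, 127, 139, 152, 156, 158]
r150 c258-270 [73, 71, 69, 71, 71, 61, 52, 75, 120, 153, 159, 161] c364-380 [160, 161, 161, 162, 169, 169, 135, 97, 91, 102, 117, 128, 131, 130, 130, 128]
r275 c248-262 [93, 92, 91, 90, 89, 94, 113, 159, 181, 184, 183, 183, 185, 184] c378-390 [154, 138, 122, 124, 151, 170, 161, 141, 130, 130, 130, 131]
r200 c280-292 [186, 189, 181, 143, 97, 109, 141, 157, 159, 158, 158, 159] c346-358 [160, 161, 160, 158, 148, 150, 167, 174, 169, 162, 159, 158]
notch plate L,R,root [[-25.4, 33.2], [25.1, 33.2], [-3.2, 22.4]]
hole [[-7.9, 62.5]]
tab L R end shoulder [[-24.1, -8.1], [24.3, -8.1], [-2.3, 21.8], [-17.9, 0.1], [18.1, 0.2]] tabLR [[-11.4, 20.4], [11.8, 20.4]]
tab L R end shoulder [[-24.4, -8.9], [24.6, -9.0], [-2.4, 21.4], [-18.2, -0.6], [18.4, -0.5]] tabLR [[-11.6, 20.0], [12.0, 19.9]]
tab L R end shoulder [[-24.8, -9.8], [25.0, -9.8], [-2.4, 21.0], [-18.5, -1.4], [18.7, -1.2]] tabLR [[-11.8, 19.6], [12.2, 19.5]]
tcp [ -0.27564973 -35.73710462]
```

The offset is within about 0.3 mm, so I'll lower straight down in steps.

Emit:
{"method": "jog_arm", "body": {"hand": [0.04,0.04,0.04,0.04,0.04], "travel": [[-0.0002,0,-0.015],[0,0,-0.012],[0,0,-0.007],[0,0,0],[0,0,0]], "yaw": [0,0,0,0,0]}}

```text
time_s: 14.1
position: [0.5544, -0.2073, 0.0433]
tool_rot: [[-0.1, 0.995, 0.0], [0.995, 0.1, -0.0], [-0.0, 0.0, -1.0]]
ft_force: [-0.3, -0.1, -3.6]
grip_width: 0.0474
gripper_force: 83.7
```

Emit:
{"method": "jog_arm", "body": {"hand": [0.04,0.04,0.04,0.04,0.04], "travel": [[0,0,-0.004],[0,0,-0.004],[0,0,-0.004],[0,0,-0.003],[0,0,0]], "yaw": [0,0,0,0,0]}}

```text
time_s: 14.72
position: [0.5541, -0.2071, 0.0278]
tool_rot: [[-0.1, 0.995, -0.0], [0.995, 0.1, 0.0], [0.0, -0.0, -1.0]]
ft_force: [-0.3, 0.2, -2.5]
grip_width: 0.0473
gripper_force: 83.7
```

Emit:
{"method": "jog_arm", "body": {"hand": [0.04,0.04,0.04,0.04,0.066], "travel": [[0,0,-0.0012],[0,0,-0.0008],[0,0,0],[0,0,0],[0,0,0]], "yaw": [0,0,0,0,0]}}

```text
time_s: 15.35
position: [0.5544, -0.2073, 0.0264]
tool_rot: [[-0.1, 0.995, 0.001], [0.995, 0.1, -0.0], [-0.0, 0.001, -1.0]]
ft_force: [1.1, 0.2, 0.2]
grip_width: 0.0642
gripper_force: 0.0
```

Emit:
{"method": "jog_arm", "body": {"hand": [0.066,0.066,0.066,0.066,0.066], "travel": [[0,0,0],[0,0,0],[0,0,0.02],[0,0,0.04],[0,0,0.05]], "yaw": [0,0,0,0,0]}}

```text
time_s: 15.98
position: [0.5538, -0.2069, 0.1367]
tool_rot: [[-0.1, 0.995, -0.002], [0.995, 0.1, 0.001], [0.001, -0.001, -1.0]]
ft_force: [-0.9, -0.7, 0.1]
grip_width: 0.0656
gripper_force: 0.0
```

```bash
python3 - <<'E'
from h import *
s,im=snap("wrist","w6.png");print(s["position"],s["tool_rot"][:,1],s["grip_width"],s["ft_force"])
E
```

```text
[ 0.55380391 -0.20693979  0.13672089] [ 0.99501009  0.09976349 -0.00147262] 0.06559343897118577 [-0.87805681 -0.68616402  0.06385141]
```

View pics/w6.png

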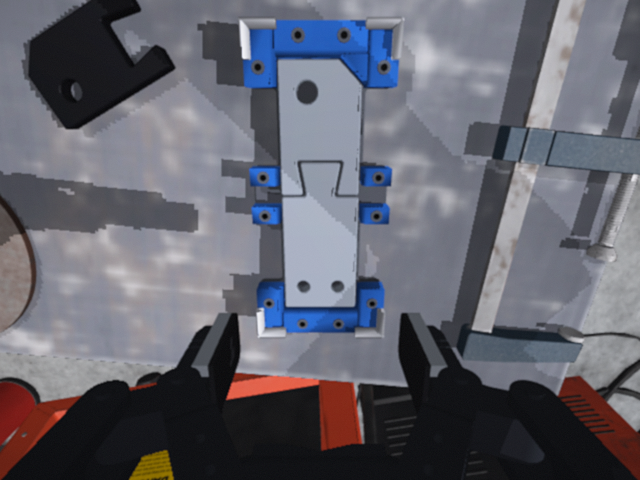

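Both plates lie flush in the pocket with the dovetail closed at (320,180). Now the cover.

Emit:
{"method": "jog_arm", "body": {"hand": [0.04,0.04,0.04,0.04,0.04], "travel": [[-0.01,0.045,0.015],[-0.01,0.052,0.012],[-0.01,0.052,0.012],[-0.01,0.052,0.012],[-0.01,0.052,0.012]], "yaw": [0,-0.036,-0.036,-0.036,-0.036]}}

```text
time_s: 16.65
position: [0.5037, 0.0474, 0.1996]
tool_rot: [[0.045, 0.999, 0.001], [0.999, -0.045, -0.0], [0.0, 0.001, -1.0]]
ft_force: [0.5, 1.1, 0.0]
grip_width: 0.0398
gripper_force: 0.0
```

Emit:
{"method": "jog_arm", "body": {"hand": [0.04,0.04,0.04,0.04,0.04], "travel": [[-0.01,0.052,0],[-0.01,0.052,0],[-0.01,0.052,0],[-0.01,0.052,0],[-0.01,0.052,0]], "yaw": [-0.036,0,0,0,0]}}

```text
time_s: 17.27
position: [0.4537, 0.3075, 0.1992]
tool_rot: [[0.08, 0.997, 0.001], [0.997, -0.08, 0.0], [0.0, 0.001, -1.0]]
ft_force: [0.6, -0.2, -0.1]
grip_width: 0.0402
gripper_force: 0.0
```

Emit:
{"method": "jog_arm", "body": {"hand": [0.04,0.04,0.04,0.04,0.04], "travel": [[-0.01,0.04,0],[0,0.014,0],[0,0,0],[0,0,0],[0,0,0]], "yaw": [0,0,0,0,0]}}

```text
time_s: 17.9
position: [0.4447, 0.3588, 0.1992]
tool_rot: [[0.082, 0.997, 0.0], [0.997, -0.082, -0.0], [-0.0, 0.0, -1.0]]
ft_force: [0.1, -0.5, -0.2]
grip_width: 0.0397
gripper_force: 0.0
```

```bash
python3 - <<'E'
from h import *
s,im=snap("wrist","w7.png");print(s["position"],s["tool_rot"],s["grip_width"],s["ft_force"])
import json;json.dump({"position":s["position"].tolist(),"tool_rot":s["tool_rot"].tolist()},open("s7.json","w"))
h=cv2.cvtColor(im,cv2.COLOR_BGR2HSV)
o=cv2.inRange(h,(3,110,50),(17,255,230));o=cv2.morphologyEx(o,cv2.MORPH_OPEN,np.ones((3,3)))
k=max(cv2.findContours(o,0,2)[0],key=cv2.contourArea)
r=cv2.minAreaRect((ray("wrist",k[:,0],.007,s)*1000).astype(np.float32));print("cover",r,cv2.boundingRect(k))
E
```

```text
[0.44466998 0.35878864 0.19917936] [[ 8.15006231e-02  9.96673287e-01  9.08837429e-05]
 [ 9.96673285e-01 -8.15006129e-02 -1.10499685e-04]
 [-1.02725004e-04  9.95871918e-05 -9.99999990e-01]] 0.03972274728901251 [ 0.10083768 -0.51716765 -0.17924642]
cover ((445.23126220703125, 391.0602722167969), (185.2283172607422, 76.18571472167969), 85.2741470336914) (267, 61, 99, 223)
```

View pics/w7.png

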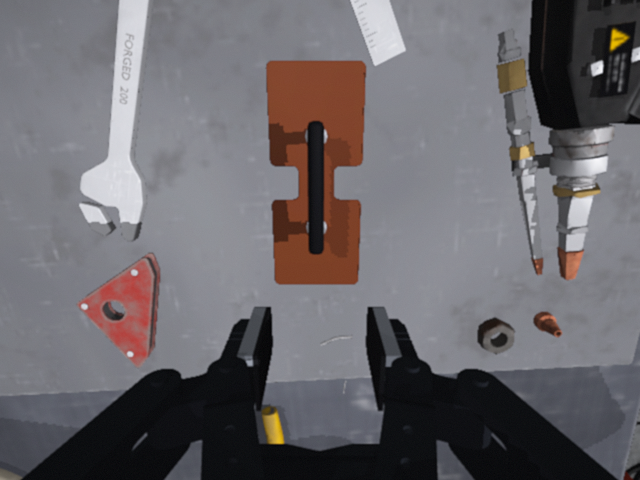

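The cover is clear, centred at about (316,172), with the handle along it. I'll grasp the handle.

Emit:
{"method": "jog_arm", "body": {"hand": [0.04,0.04,0.04,0.04,0.04], "travel": [[0.0005,0.0163,-0.02],[0,0.016,-0.035],[0,0,-0.04],[0,0,-0.03],[0,0,0]], "yaw": [0,0,0,0,0]}}

```text
time_s: 18.58
position: [0.4434, 0.392, 0.0711]
tool_rot: [[0.08, 0.997, -0.005], [0.997, -0.08, -0.003], [-0.003, -0.005, -1.0]]
ft_force: [0.8, -0.6, -0.3]
grip_width: 0.0397
gripper_force: 0.0
```

Emit:
{"method": "jog_arm", "body": {"hand": [0.04,0.04,0.04,0.04,0.0], "travel": [[0,0,-0.013],[0,0,-0.012],[0,0,-0.008],[0,0,0],[0,0,0]], "yaw": [0,0,0,0,0], "grip_force": 100}}

```text
time_s: 19.2
position: [0.4449, 0.3923, 0.0415]
tool_rot: [[0.08, 0.997, 0.001], [0.997, -0.08, 0.0], [0.0, 0.001, -1.0]]
ft_force: [0.6, -0.5, -0.1]
grip_width: 0.0233
gripper_force: 0.0
```

Emit:
{"method": "jog_arm", "body": {"hand": [0,0,0,0,0], "travel": [[0,0,0],[0,0,0],[0,0,0],[0,0,0.01],[0,0,0.02]], "yaw": [0,0,0,0,0]}}

```text
time_s: 19.82
position: [0.444, 0.3917, 0.0706]
tool_rot: [[0.08, 0.997, -0.003], [0.997, -0.08, -0.002], [-0.002, -0.002, -1.0]]
ft_force: [0.7, 0.4, -4.0]
grip_width: 0.01
gripper_force: 97.8
```

Emit:
{"method": "jog_arm", "body": {"hand": [0,0,0,0,0], "travel": [[0,0,0.03],[0,-0.02,0.03],[0.01,-0.042,0.01],[0.01,-0.05,0],[0.01,-0.05,0]], "yaw": [0,0,0,0,0.03]}}

```text
time_s: 20.45
position: [0.4745, 0.2287, 0.1412]
tool_rot: [[0.049, 0.999, -0.0], [0.999, -0.049, -0.0], [-0.0, -0.0, -1.0]]
ft_force: [0.9, 0.2, -4.7]
grip_width: 0.01
gripper_force: 98.0
```

Emit:
{"method": "jog_arm", "body": {"hand": [0,0,0,0,0], "travel": [[0.01,-0.05,0],[0.01,-0.05,0],[0.01,-0.05,0],[0.01,-0.05,0],[0.01,-0.05,0]], "yaw": [0.03,0.03,0.03,0.03,0.031]}}

```text
time_s: 21.08
position: [0.5245, -0.0215, 0.1411]
tool_rot: [[-0.102, 0.995, -0.001], [0.995, 0.102, 0.0], [0.0, -0.001, -1.0]]
ft_force: [0.1, -0.1, -4.5]
grip_width: 0.0099
gripper_force: 98.0
```

Emit:
{"method": "jog_arm", "body": {"hand": [0,0,0,0,0], "travel": [[0.01,-0.05,0],[0.01,-0.05,0],[0.006,-0.045,-0.01],[0,-0.005,-0.01],[0,0,0]], "yaw": [0,0,0,0,0]}}

```text
time_s: 21.7
position: [0.5499, -0.1693, 0.1201]
tool_rot: [[-0.1, 0.995, -0.003], [0.995, 0.1, 0.002], [0.002, -0.002, -1.0]]
ft_force: [-0.5, 0.1, -4.4]
grip_width: 0.01
gripper_force: 97.8
```

Emit:
{"method": "jog_arm", "body": {"hand": [0,0,0,0,0], "travel": [[0,0,0],[0,0,0],[0,0,0],[0,0,0],[0,0,0]], "yaw": [0,0,0,0,0]}}

```text
time_s: 22.32
position: [0.5507, -0.1698, 0.1211]
tool_rot: [[-0.101, 0.995, 0.0], [0.995, 0.101, -0.0], [-0.0, 0.0, -1.0]]
ft_force: [-0.2, -0.0, -4.7]
grip_width: 0.0101
gripper_force: 97.8
```

```bash
python3 - <<'E'
from h import *
s,im=snap("wrist","w8.png");print(s["position"],s["tool_rot"],s["grip_width"],s["ft_force"],s["wrist_torque"])
import json;json.dump({"position":s["position"].tolist(),"tool_rot":s["tool_rot"].tolist()},open("s8.json","w"))
E
```

```text
[ 0.55072541 -0.16978746  0.12114755] [[-1.00906037e-01  9.94895954e-01  1.12875829e-04]
 [ 9.94895957e-01  1.00906045e-01 -6.71267456e-05]
 [-7.81739810e-05  1.05526212e-04 -9.99999991e-01]] 0.010100389136521731 [-0.2251695  -0.02544964 -4.69385184] [ 0.03171225 -0.01678624  0.01292708]
```

View pics/w8.png

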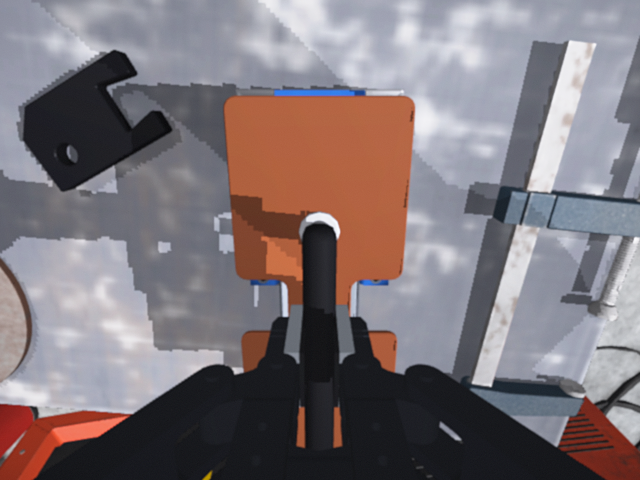

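The held cover is level over the fixture, with its +y edge at row ~97 and sides at cols ~230/410. I'll measure its pose against the fixture frame.

```bash
python3 - <<'E'
from h import *
import json
s={k:np.array(v) for k,v in json.load(open("s8.json")).items()}
im=cv2.imread("pics/w8.png")
h=cv2.cvtColor(im,cv2.COLOR_BGR2HSV);o=cv2.inRange(h,(3,110,50),(17,255,255));o[300:]=0;o[:,:200]=0;o[:,430:]=0
k=max(cv2.findContours(cv2.morphologyEx(o,cv2.MORPH_OPEN,np.ones((3,3))),0,1)[0],key=cv2.contourArea)[:,0]
c0=np.array([.5513,-.1712]);a=np.radians(5.76);R=np.array([[np.cos(a),-np.sin(a)],[np.sin(a),np.cos(a)]])
z=s["position"][2]-.0345
F=(ray("wrist",k,z,s)-c0)@R*1000
def line(m,i):
    p=F[m];q=np.polyfit(p[:,1-i],p[:,i],1);return q
L=(k[:,0]<240)&(k[:,1]>115)&(k[:,1]<260);Rr=(k[:,0]>395)&(k[:,1]>115)&(k[:,1]<260);T=(k[:,1]<105)&(k[:,0]>245)&(k[:,0]<395)
for n,m,i in(("L",L,0),("R",Rr,0),("T",T,1)):
    print(n,m.sum(),"slope",line(m,i)[0].round(4),"mean",F[m].mean(0).round(1))
print("tcp",(s["position"][:2]-c0)@R*1000,cv2.boundingRect(k))
E
```

```text
L 144 slope -0.004 mean [-38.2  56. ]
R 144 slope 0.0006 mean [37.9 56. ]
T 149 slope 0.0012 mean [ 0.4 92.8]
tcp [-0.429919    1.46307938] (224, 96, 191, 204)
```

Emit:
{"method": "jog_arm", "body": {"hand": [0,0,0,0,0], "travel": [[0.0001,0.0004,-0.015],[0,0,-0.018],[0,0,-0.012],[0,0,0],[0,0,0]], "yaw": [0,0,0,0,0]}}

```text
time_s: 23.0
position: [0.5511, -0.1696, 0.0764]
tool_rot: [[-0.101, 0.995, 0.001], [0.995, 0.101, -0.0], [-0.0, 0.001, -1.0]]
ft_force: [0.5, -0.3, -4.1]
grip_width: 0.0105
gripper_force: 97.8
```

Emit:
{"method": "jog_arm", "body": {"hand": [0,0,0,0,0], "travel": [[0,0,-0.005],[0,0,-0.005],[0,0,-0.003],[0,0,-0.002],[0,0,0]], "yaw": [0,0,0,0,0]}}

```text
time_s: 23.62
position: [0.5508, -0.1695, 0.061]
tool_rot: [[-0.101, 0.995, -0.0], [0.995, 0.101, 0.0], [0.0, -0.0, -1.0]]
ft_force: [-0.6, 0.0, -4.8]
grip_width: 0.0099
gripper_force: 97.9
```

Still free, so it's 1.5 mm further to the rim.

Emit:
{"method": "jog_arm", "body": {"hand": [0,0,0,0,0], "travel": [[0,0,-0.001],[0,0,-0.0006],[0,0,-0.0004],[0,0,0],[0,0,0]], "yaw": [0,0,0,0,0]}}

```text
time_s: 24.25
position: [0.5508, -0.1695, 0.0596]
tool_rot: [[-0.101, 0.995, 0.0], [0.995, 0.101, -0.0], [-0.0, 0.0, -1.0]]
ft_force: [-3.7, 1.5, 4.3]
grip_width: 0.0101
gripper_force: 99.2
```

Contact at the expected height. I'll release, let it settle and lift clear.

Emit:
{"method": "jog_arm", "body": {"hand": [0.02,0.04,0.04,0.04,0.04], "travel": [[0,0,0],[0,0,0],[0,0,0],[0,0,0],[0,0,0.01]], "yaw": [0,0,0,0,0]}}

```text
time_s: 24.88
position: [0.5505, -0.1693, 0.0689]
tool_rot: [[-0.101, 0.995, -0.001], [0.995, 0.101, 0.001], [0.001, -0.001, -1.0]]
ft_force: [-0.7, 0.1, -0.6]
grip_width: 0.04
gripper_force: 0.0
```

Emit:
{"method": "jog_arm", "body": {"hand": [0.04,0.04,0.04,0.04,0.04], "travel": [[0,0,0.03],[0,-0.02,0.04],[0,-0.03,0.03],[0,0,0],[0,0,0]], "yaw": [0,0,0,0,0]}}

```text
time_s: 25.5
position: [0.5504, -0.2189, 0.1686]
tool_rot: [[-0.101, 0.995, -0.001], [0.995, 0.101, 0.001], [0.001, -0.001, -1.0]]
ft_force: [-0.3, -0.2, 0.1]
grip_width: 0.0402
gripper_force: 0.0
```

```bash
python3 - <<'E'
from h import *
s,im=snap("wrist","w9.png");print(s["position"])
h=cv2.cvtColor(im,cv2.COLOR_BGR2HSV);o=cv2.inRange(h,(3,110,50),(17,255,255));o[:,:200]=0;o[:,430:]=0
c0=np.array([.5513,-.1712]);a=np.radians(5.76);R=np.array([[np.cos(a),-np.sin(a)],[np.sin(a),np.cos(a)]])
k=max(cv2.findContours(cv2.morphologyEx(o,cv2.MORPH_OPEN,np.ones((3,3))),0,1)[0],key=cv2.contourArea)[:,0]
for z in (.025,.032):
    F=(ray("wrist",k,z,s)-c0)@R*1000
    print(z,cv2.minAreaRect(F.astype(np.float32)),F.min(0),F.max(0))
print(cv2.boundingRect(k))
E
```

```text
[ 0.55037589 -0.21886255  0.1686146 ]
0.025 ((0.11244583129882812, 0.39490509033203125), (186.032470703125, 76.81572723388672), 89.98360443115234) [-38.27449905 -92.6307963 ] [38.54139695 93.41558885]
0.032 ((-0.027774810791015625, 1.3083419799804688), (181.20761108398438, 74.82347106933594), 89.98360443115234) [-37.41912235 -89.30467995] [37.40450142 91.91646635]
(268, 22, 120, 270)
```

The cover measures within 0.4 mm of centre, square to the fixture, and its size fits rim height (186.0 × 76.8 mm). Handing in.

```bash
python3 -c "
from rig import env
print(env.close_job())"
```

```text
the job is handed in; nothing more can be done
None
```

The job is handed in at about 26 s: both plates are seated in the pocket with the tab in the notch, and the cover is released on the rim, measured about 0.4 mm off centre; the hand-in returned no verdict.

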